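# Unhook the tip protector and cap the bare punch

### The arm

A 6-joint arm with a two-finger parallel gripper is mounted at the origin on the work surface. World frame = base frame: x ahead of the robot, y to its left, z up, the work surface at z = 0. Lengths are in m, angles in rad, forces in N, time in s.
With the tool pointing down it reaches from about 0.35 to 0.775 m from the base axis. Payload 7.3 kg.
Tool frame: the origin (TCP) lies on the mounting face of the last link; the fingertips stand 178 mm ahead of it and the grasp point (between the pads) lies 159 mm ahead of it (robot.tcp_to_tips is the distance from the TCP to the fingertips, in m); z points along the fingers, y is the direction in which the jaws open and shut (so a half turn about z gives the same grasp; the last joint's range is limited). The gripper opens to 92 mm and grips with 3 to 60 N. Pads are 19 mm wide; open, the fingers measure 130 mm over their backs; the gripper's body (75 mm by 190 mm) begins 47 mm behind the grasp point.
Start: joints at [-1.436, 0.342, 1.524, -0, 1.275, -0.146], TCP at [0.146, -0.504, 0.405] pointing down, gripper open.
Joint ranges: [-2.53, 2.53], [-0.77, 2.02], [0.04, 2.7], [-1, 4.14], [0.28, 2.66], [-3.11, 3.11]. Speed limits (rad/s): [2.57, 2.57, 3.14, 3.14, 3.14, 3.14].

### API

Orientations are given as [roll, pitch, yaw] about the fixed x, y, z axes, in that order (R = Rz(yaw) Ry(pitch) Rx(roll)).
In Python, from cell import robot, viewer gives the robot as it stands.
- The arm moves only by the shell command python3 -m creep 'ROWS' [OPENING] [FORCE]. ROWS is JSON, a list that holds one entry, the list of rows, each a list of 6 numbers: the shift along the world's x, y, z in mm, then the turn, a rotation vector about the world's x, y, z in degrees. A call has 1 to 5 rows; each row shifts and turns the pose as measured when the row begins; what a row does not reach is not made up. A row lasts 1/12 s, in which the tool goes at most 41.7 mm and 7.16 degrees, less where a joint would pass 70% of its speed; a pose out of reach is approached as far as the arm can. A call with a gripper value outside its range is refused whole. OPENING is the closure, from -1 (fully open) to 1 (shut), set as the call begins (- or left out, the last holds). The fingers move at their own pace and stop on an object; FORCE is the grip in N (left out, the last holds). Time passes only in rows, so rows that do not move let the fingers close. It gives the time, the measured TCP pose, the force and the opening at its end, in the units of the state.
- robot.observe(): the state, without advancing time (a new reading comes with each control period).
- viewer.read_camera(name): name is "side" or "top"; returns the picture (400x640x3 uint8, blue, green, red); there is no depth.
- viewer.camera_model(name): a dict with "fx", "fy", "cx", "cy" (pixels), "pose" (4x4, takes a point from camera to world coordinates). Camera axes: x right, y up, looking along -z (the intrinsics and any distortion apply to the point x, -y, -z); pixel columns grow to the right and rows downward; lengths in m; the calibration is good to about 2 mm. A picture is of the moment at which its call begins. camera_model takes no time and is no camera call.
- robot.hand_in(): hands the job in, once; it reports no verdict.
The state is a dict: "time": time; "qpos": joint angles; "qvel": joint speeds; "joint_efforts": joint torques, N m; "tool_pos": TCP position; "tool_rot": TCP orientation; "contact_force": force on the tool from outside, world axes, zero at the start; "torque": the same for the moment, N m; "opening": finger opening in m.
Only numpy, scipy, OpenCV 4.12 (cv2) and the standard library are available. Lean on these libraries where they do the work, as an engineer would, in place of code of your own. Each camera call takes 0.05 s, during which the arm holds its last target. There are 200 camera calls.

### The job

Take the green tip protector off the display peg, sliding it along and lifting it over the upturned tip without forcing it, and put it over the tip of the one bare black punch so that it sits fully home, straight and level with its ends in line with the punch. Do not drop it on the turntable or shove it hard against the peg or punch, and leave everything else where it is.

Things in the scene. Friction and masses are not known exactly. Their poses are not given: they have to be found in the camera images.
- protector_center (a point): Centre of the green plastic tip protector (sizes in mm), 42 above its underside. Axes: z up, y along its length, x along the peg. It hangs on the peg by the eye in its upright tab, the eye's top edge resting on the peg. Mass 50 to 120 g. Below is a channel 22 wide (x), 60 long (y), 22 high, open underneath and at both y ends: walls 4, slot 14 wide and 18 deep, roof 4
- protector_eye (a point): Centre of the closed rectangular eye in the protector's tab, 5 above its centre: 14 wide (y), 22 high (mm), through the tab's 8 mm thickness (x), the way the peg runs. Held upright it has about 4 mm of free height round the peg's sloping tip, 15 on the level part
- protector_grip (a point): Middle of the solid top of the protector's upright tab, 29 mm above its centre: 8 thick (x), 40 wide (y), 26 high, its top 13 above this point. The place to grip, fingers across the 40 mm width
- protector: the same protector; origin at the centre of its underside, same axes
- stand: Blue display-peg stand fixed on the turntable; origin under its post (14 x 18 mm in section, 86 high). Its -x axis is the way the peg points and the part comes off. More than 12 N between protector and stand or peg is forcing it
- peg_root (a point): Where the steel peg passes through the post, 74.5 (all in mm) above the stand's origin, axes as the stand. Round peg, 7 in diameter, level along -x to a bend, then rising at 45 degrees; its axis ends 26 further out and 26 above the bend, plus a 3.5 rounded end. It is clamped adjustably and does not give: the bend is 54 to 98 out from here and NOT MEASURED; feel or see it
- punch_bare: The one black punch segment without a cap, fixed tip up in the zinc die seat; origin at the centre of its underside, z up, y along its 60 mm length. Blade 10 wide (x), narrowing to a flat tip 6 wide at 65 above the origin; shoulder 26 wide at 32 (mm). With the protector home its roof lies on the tip: its underside is 47 and its centre 89 over this origin
- seat: zinc die seat 190 x 86 x 22 mm fixed on the turntable, holding the three punches side by side, 60 mm apart along its x; origin at the centre of its underside.
- turntable: Locked steel turntable, 413 mm across, top face 40 above the shelf; origin at the centre of its underside
- punch_a: black punch segment wearing a yellow cap (62 long, 22 wide, top 70 above its origin), fixed in the seat; a bystander. Origin at the centre of its underside
- punch_b: as punch_a
- gauge: small brass-faced lever gauge, 34 x 50 x 25 mm, loose on the turntable; origin under its centre; bystander
- clamp_block: dark steel clamp block 30 x 45 x 28 mm, loose on the turntable; origin under its centre; bystander
- wrench: wrench lying on the shelf; origin under its middle; bystander
- oil: can 56 mm across, 130 high, upright on the shelf; origin under its centre; bystander
- die: dark V-die segment 60 x 90 x 55 mm on the shelf; origin under its centre; bystander
- shim_tray: blue two-compartment tray 100 x 140 x 40 mm on the shelf; origin under its centre; bystander
Mind the look-alikes: they are no part of the job. Leave any pink or white look-alike of the protector alone.

How it is judged:
At the end, for the whole second after the job is handed in: The protector sits over the bare punch's tip with its roof down on it (underside 44 to 49.5 mm above the punch's origin), within 4 mm across and 8 mm along the punch, in line within 0.15 rad, upright within 0.1 rad, at rest and released (z of protector in the frame of punch_bare between 0.044 and 0.0495 m and x of protector in the frame of punch_bare between -0.004 and 0.004 m and y of protector in the frame of punch_bare between -0.008 and 0.008 m and angle between the y axis of protector and the y axis of punch_bare, either way round below 0.15 rad and angle between protector's own z axis and vertical below 0.1 rad and linear speed of protector below 0.02 m/s); the robot touches nothing.
It fails at once if more than 12 N between the protector and the peg or its stand (contact force between protector and stand above 12 N).
It fails at once if more than 25 N between the protector and the bare punch (contact force between protector and punch_bare above 25 N).
It fails at once if the protector is dropped on the turntable (contact force between protector and turntable above 0.5 N).
It fails at once if a bystander is moved more than 15 mm (distance of any of gauge, clamp_block, wrench, oil, die, shim_tray from where it was at the start of the episode above 0.015 m).
It also fails if it takes over 51 s, if anything falls off the work surface, if the arm or the gripper's body presses on something with over 40 N, if the wrist force passes 120 N, or if a joint passes its speed limit or range.

## Working session

There is one attempt and no reset: what is moved stays moved. The work goes in short steps, Python scripts to look and compute and a shell command to move; the robot and the scene stay as the last step left them, time stands still between calls to the robot, and variables do not carry over. Pictures are saved under pics/ and viewed, about 8 in all and at most 12, crops included, and the job is handed in when it is done.

```bash
ls; mkdir -p pics; python3 - <<'E'
from cell import robot, viewer
import cv2, numpy as np
for n in("side","top"):
    cv2.imwrite(f"pics/{n}0.png",viewer.read_camera(n)); m=viewer.camera_model(n); print(n,{k:(np.round(v,4).tolist() if not isinstance(v,str) else v) for k,v in m.items()})
s=robot.observe();print({k:np.round(v,4).tolist() for k,v in s.items()})
E
```

```text
pics
side {'fx': 496.2403, 'fy': 496.2403, 'cx': 322.9079, 'cy': 199.3275, 'pose': [[0.6946, 0.5629, -0.4481, 0.0193], [-0.7192, 0.5281, -0.4515, -0.5856], [-0.0175, 0.6358, 0.7716, 1.1488], [0.0, 0.0, 0.0, 1.0]]}
top {'fx': 423.015, 'fy': 423.015, 'cx': 313.3739, 'cy': 200.3379, 'pose': [[0.0061, 0.9949, -0.1003, 0.5021], [-0.9999, 0.0075, 0.0138, 0.0303], [0.0145, 0.1002, 0.9949, 1.2848], [0.0, 0.0, 0.0, 1.0]]}
{'time': 0.1, 'qpos': [-1.436, 0.3426, 1.5249, 0.0, 1.2754, -0.146], 'qvel': [-0.0008, -0.0015, -0.0026, 0.0, 0.0012, -0.0022], 'joint_efforts': [0.0018, -43.2004, -24.4695, 0.0719, 0.0526, -0.0], 'tool_pos': [0.1455, -0.5043, 0.4041], 'tool_rot': [-3.1402, -0.0002, 0.2808], 'contact_force': [0.5136, -0.4815, -0.4133], 'torque': [0.0243, -0.0632, -0.0448], 'opening': 0.0919}
```

View pics/side0.png

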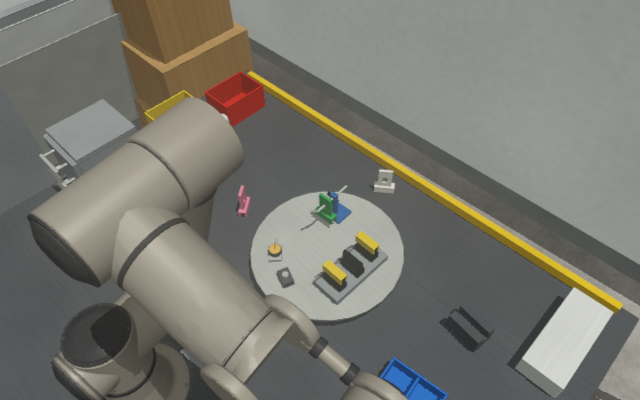

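View pics/top0.png

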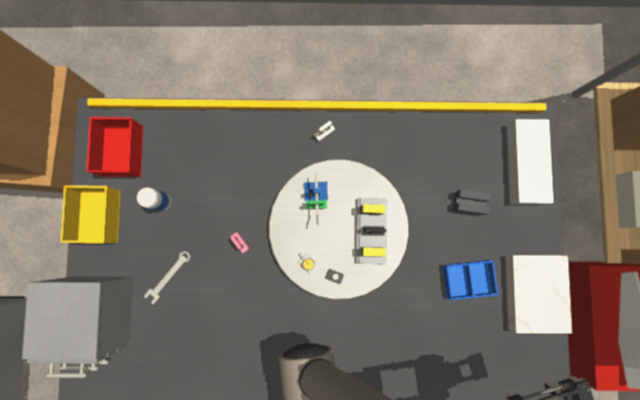

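Side view: the green protector at (327,207) hangs on the blue stand. The pink (243,200) and white (384,181) look-alikes lie off the turntable. The black bare punch is at (353,262) between the yellow caps. In the top view the green part is at (316,204) and the bare punch at (373,231). Next is an enlarged crop of each.

```bash
python3 - <<'E'
import cv2, numpy as np
a=cv2.imread("pics/side0.png")[175:307,245:405]; b=cv2.imread("pics/top0.png")[165:275,285:400]
a1=cv2.resize(a[:75,40:120],None,fx=5,fy=5,interpolation=cv2.INTER_CUBIC) #400x375, origin(285,175)
a2=cv2.resize(a[50:125,60:140],None,fx=5,fy=5,interpolation=cv2.INTER_CUBIC) # origin (305,225)
cv2.imwrite("pics/c1.png",np.hstack([a1,a2]))
b1=cv2.resize(b[:75],None,fx=6.95,fy=6.95,interpolation=cv2.INTER_CUBIC)
b1=cv2.resize(b,None,fx=5.4,fy=5.4,interpolation=cv2.INTER_CUBIC);cv2.imwrite("pics/c2.png",b1);print(b1.shape)
E
```

```text
(594, 621, 3)
```

View pics/c1.png

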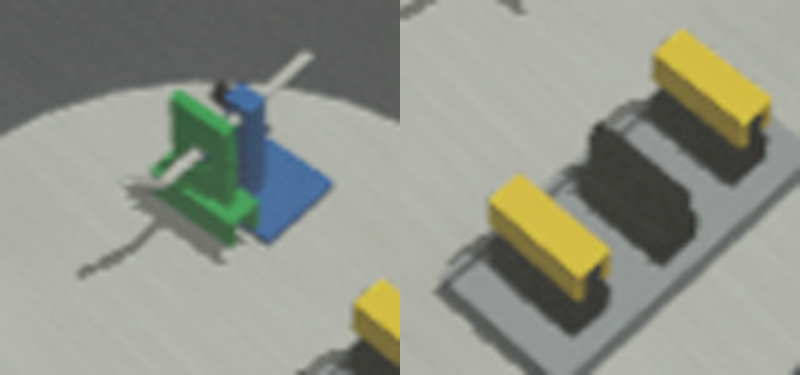

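View pics/c2.png

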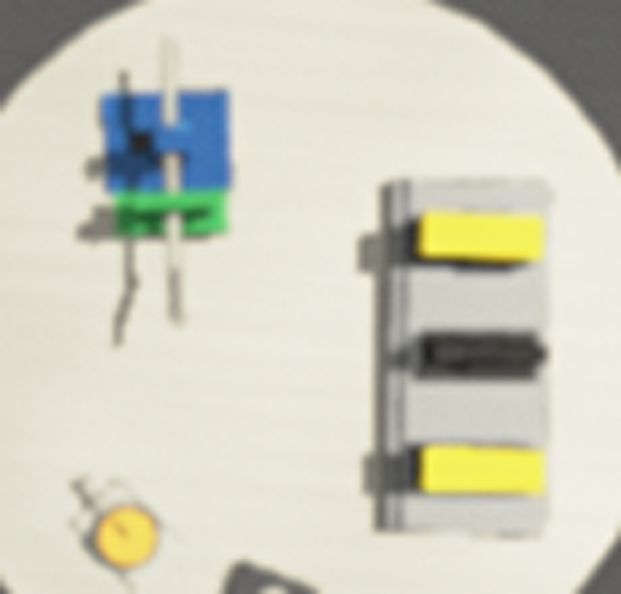

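The green part hangs in both crops with the peg through its eye and pointing at the robot. Its tab's top edge is at side pixels (319,194)–(332,202). The bare punch lies midway between the caps, whose corners I can triangulate.

```bash
cat > h.py <<'E'
from cell import robot, viewer
import cv2, numpy as np
def proj(n,P):
    m=viewer.camera_model(n);T=np.linalg.inv(m["pose"]);p=(np.atleast_2d(P)@T[:3,:3].T)+T[:3,3]
    return np.c_[m["cx"]+m["fx"]*p[:,0]/-p[:,2], m["cy"]+m["fy"]*p[:,1]/p[:,2]]
def ray(n,u,v):
    m=viewer.camera_model(n);d=m["pose"][:3,:3]@np.array([(u-m["cx"])/m["fx"],-(v-m["cy"])/m["fy"],-1]);return np.array(m["pose"])[:3,3],d
def atz(n,u,v,z):
    o,d=ray(n,u,v);return o+d*(z-o[2])/d[2]
def tri(pt,ps):
    (o,d),(p,e)=ray("top",*pt),ray("side",*ps);A=np.c_[d,-e];s=np.linalg.lstsq(A,p-o,rcond=None)[0]
    a,b=o+s[0]*d,p+s[1]*e;return (a+b)/2,np.linalg.norm(a-b)
T=lambda u,v:(285+(u+.5)/5.4-.5,165+(v+.5)/5.4-.5)
S1=lambda u,v:(285+(u+.5)/5-.5,175+(v+.5)/5-.5)
S2=lambda u,v:(305+(u-400+.5)/5-.5,225+(v+.5)/5-.5)
E
python3 - <<'E'
from h import *
np.set_printoptions(precision=4,suppress=True)
s1=[(490,205),(520,175),(610,250),(583,278)];s2=[(655,55),(682,30),(772,98),(742,125)]
# top face corners order: front-left(+y,-x), back-left, back-right, front-right
t1=[(418,493),(418,447),(545,447),(545,493)];t2=[(418,261),(418,212),(545,212),(545,261)]
for t,s in((t1,s1),(t2,s2)):
    C=[]
    for a,b in zip(t,s):
        p,e=tri(T(*a),S2(*b));C.append(p);print(p,e)
    print("mean",np.mean(C,0))
print("tip",atz("top",*T(178,320),.141),"far",atz("top",*T(170,40),.1145), "tip side",atz("side",*S1(140,185),.141))
for u,v in((103,92),(230,92),(230,188)):print("base",atz("top",*T(u,v),.046))
for u,v in((172,97),(235,135)): print("tab side",atz("side",*S1(u,v),.144))
for u,v in((117,235),(228,233)):print("roof front top",atz("top",*T(u,v),.082))
E
```

```text
[ 0.4691 -0.1223  0.111 ] 0.003925430150367471
[ 0.4919 -0.1219  0.1118] 0.0024487160619329654
[ 0.4908 -0.1851  0.1153] 0.0013858477877614628
[ 0.4688 -0.1856  0.1165] 0.0018015822326052362
mean [ 0.4801 -0.1537  0.1136]
[ 0.5881 -0.123   0.1154] 0.005536607824490228
[ 0.6123 -0.1223  0.1125] 0.0021020735887112693
[ 0.6108 -0.1859  0.117 ] 0.002036461239904548
[ 0.5861 -0.1858  0.1193] 0.0001221614857159735
mean [ 0.5993 -0.1542  0.1161]
tip [0.5537 0.0027 0.141 ] far [0.6999 0.0069 0.1145] tip side [ 0.5569 -0.005   0.141 ]
base [0.6824 0.0421 0.046 ]
base [ 0.683  -0.0275  0.046 ]
base [ 0.6301 -0.0276  0.046 ]
tab side [0.6089 0.0226 0.144 ]
tab side [ 0.6129 -0.0196  0.144 ]
roof front top [0.601  0.0337 0.082 ]
roof front top [ 0.6025 -0.0249  0.082 ]
```

```bash
python3 -m creep '[[[28,30,0,0,0,-5],[28,30,0,0,0,-5],[28,30,0,0,0,-5],[28,30,0,0,0,0],[28,30,0,0,0,0]]]'; python3 -m creep '[[[28,30,0,0,0,0],[28,30,0,0,0,0],[28,30,0,0,0,0],[28,30,0,0,0,0],[28,30,0,0,0,0]]]' ; python3 -m creep '[[[28,30,0,0,0,0],[28,30,0,0,0,0],[28,30,0,0,0,0]]]'
```

```text
time: 0.52
tool_pos: [0.2836, -0.3542, 0.4012]
tool_rot: [-3.138, 0.003, -0.006]
contact_force: [1.3, -0.6, 0.6]
opening: 0.0917
time: 0.93
tool_pos: [0.4238, -0.1996, 0.4004]
tool_rot: [-3.137, 0.004, -0.009]
contact_force: [0.9, -1.2, 0.1]
opening: 0.0918
time: 1.18
tool_pos: [0.5078, -0.1068, 0.3998]
tool_rot: [-3.137, 0.006, -0.008]
contact_force: [1.6, -0.7, 0.8]
opening: 0.0922
```

```bash
python3 -m creep '[[[26,28,0,0,0,1],[26,28,0,-0.2,-0.3,0],[26,27,0,0,0,0],[26,26,0,0,0,0],[0,0,0,0,0,0]]]'; python3 -m creep '[[[0,0,-30,0,0,0],[0,0,-20,0,0,0],[0,0,0,0,0,0]]]'; python3 - <<'E'
from h import *
for n,(x,y,w,h) in dict(side=(280,150,100,80),top=(270,150,100,80)).items():
    cv2.imwrite(f"pics/{n}1.png",viewer.read_camera(n))
a=cv2.resize(cv2.imread("pics/side1.png")[155:230,275:355],None,fx=5,fy=5,interpolation=cv2.INTER_CUBIC)
b=cv2.resize(cv2.imread("pics/top1.png")[165:240,280:360],None,fx=5,fy=5,interpolation=cv2.INTER_CUBIC)
cv2.imwrite("pics/c3.png",np.hstack([a,b]))
print(robot.observe()["tool_pos"])
E
```

```text
time: 1.6
tool_pos: [0.6185, 0.0151, 0.3968]
tool_rot: [-3.138, 0.003, 0.016]
contact_force: [-1.1, -0.1, -0.5]
opening: 0.092
time: 1.85
tool_pos: [0.6198, 0.0184, 0.3443]
tool_rot: [-3.138, 0.002, 0.022]
contact_force: [-0.5, -0.1, -0.2]
opening: 0.0918
[0.62022016 0.01795164 0.34764166]
```

View pics/c3.png

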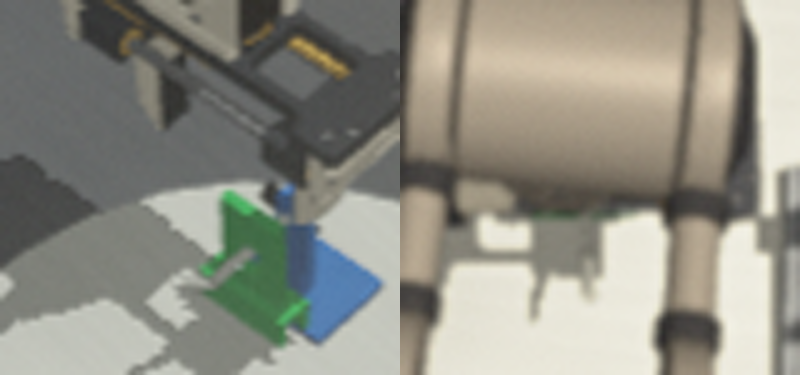

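Side crop: the tab's front top-left corner is at (222,194), the channel's front right foot at (283,343), and the near fingertip at about (310,222). The arm hides the top view. I'll fit the protector in the side view and use the fingertips to cross-check the calibration.

```bash
cat >> h.py <<'E'
def wire(n,img,P,off,s,col=(0,0,255)):
    # P=(x,y,z underside,yaw)
    c,sn=np.cos(P[3]),np.sin(P[3])
    def box(x0,x1,y0,y1,z0,z1):
        V=np.array([[x,y,z] for x in(x0,x1) for y in(y0,y1) for z in(z0,z1)])/1000
        W=np.c_[P[0]+c*V[:,0]-sn*V[:,1],P[1]+sn*V[:,0]+c*V[:,1],P[2]+V[:,2]]
        q=((proj(n,W)-off+.5)*s-.5).round().astype(int)
        for i,j in((0,1),(0,2),(0,4),(1,3),(1,5),(2,3),(2,6),(3,7),(4,5),(4,6),(5,7),(6,7)):cv2.line(img,tuple(map(int,q[i])),tuple(map(int,q[j])),col,1)
    box(-11,11,-30,30,0,22);box(-4,4,-20,20,22,84)
E
python3 - <<'E'
from h import *
from scipy.optimize import least_squares
px=lambda u,v:(275+(u+.5)/5-.5,155+(v+.5)/5-.5)
pts=[((-4,20,84),(222,195)),((-11,-30,0),(283,344)),((-11,30,22),(201,271)),((-4,-20,84),(285,232))]
V=np.array([p[0] for p in pts])/1e3;U=np.array([px(*p[1]) for p in pts])
for yaw in(0,.02):
  r=least_squares(lambda q:(proj("side",V@[[np.cos(yaw),np.sin(yaw),0],[-np.sin(yaw),np.cos(yaw),0],[0,0,1]]+[q[0],q[1],.06])-U).ravel(),[.61,0])
  print(yaw,r.x,r.fun.round(2))
a=cv2.resize(cv2.imread("pics/side1.png")[155:230,275:355],None,fx=8,fy=8,interpolation=cv2.INTER_CUBIC)
wire("side",a,[r.x[0],r.x[1],.06,.01],(275,155),8)
s=robot.observe();t=s["tool_pos"];print(t,s["tool_rot"])
for d in(-.046,.046):
    q=((proj("side",t+[0,d,-.178])-(275,155)+.5)*8-.5)[0].astype(int);cv2.circle(a,tuple(map(int,q)),4,(255,0,255),-1)
b=cv2.resize(cv2.imread("pics/top0.png")[175:235,290:340],None,fx=10,fy=10,interpolation=cv2.INTER_CUBIC)[:600,:160*3]
wire("top",b,[r.x[0],r.x[1],.06,.01],(290,175),10)
a=cv2.resize(a,None,fx=.6,fy=.6,interpolation=cv2.INTER_AREA)if 0 else a
h=np.zeros((600,1120,3),np.uint8);h[:,:640]=a;h[:b.shape[0],640:1120]=b
cv2.imwrite("pics/c4.png",cv2.resize(h,(800,429),interpolation=cv2.INTER_AREA))
E
```

```text
0 [0.61493475 0.00313267] [ 0.38 -0.14  0.21  0.92  0.72 -1.27 -1.26  0.46]
0.02 [0.61492861 0.00327597] [ 0.26 -0.06  0.38  0.81  0.59 -1.13 -1.18  0.36]
[0.62022016 0.01795164 0.34764166] [-3.13837468e+00 -2.24017019e-03  2.12296746e-02]
```

View pics/c4.png

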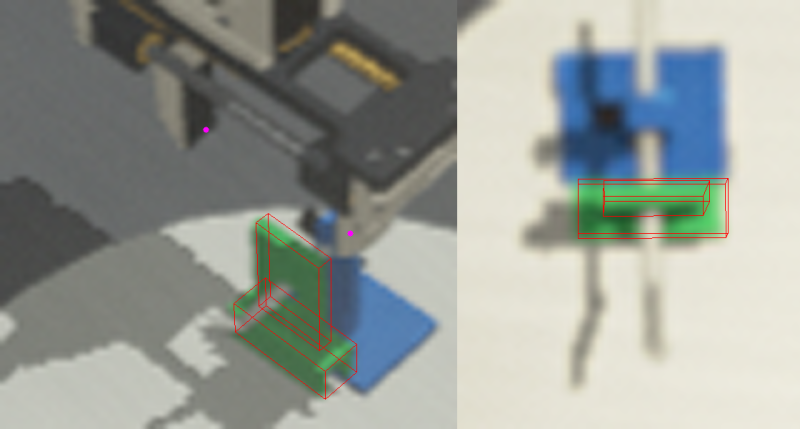

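The overlay matches in both views, putting the protector at x=0.615, y=0.003 with yaw near 0. Lower and grip.

```bash
python3 -m creep '[[[-5,-14,0,-0.2,0,0],[0,0,-15,0,0,0],[0,0,-15,0,0,0],[0,0,0,0,0,0]]]'; python3 -m creep '[[[0,0,-14,0,0,0],[0,0,0,0,0,0],[0,0,0,0,0,0]]]'
```

```text
time: 2.28
tool_pos: [0.615, -0.0006, 0.3238]
tool_rot: [3.138, -0.012, 0.02]
contact_force: [-0.4, -0.7, 0.0]
opening: 0.0919
time: 2.53
tool_pos: [0.6152, -0.0038, 0.315]
tool_rot: [3.136, -0.019, 0.017]
contact_force: [1.0, 1.3, 0.8]
opening: 0.0919
```

```bash
python3 -m creep '[[[0,4,-10,0.3,1,0],[0,2,-8,0,0,0],[0,0,0,0,0,0]]]';python3 -m creep '[[[0,0,0,0,0,0],[0,0,0,0,0,0]]]'
```

```text
time: 2.78
tool_pos: [0.6156, 0.0016, 0.2998]
tool_rot: [3.141, -0.005, 0.016]
contact_force: [-0.2, 0.1, -0.3]
opening: 0.0917
time: 2.95
tool_pos: [0.6157, 0.002, 0.2997]
tool_rot: [3.141, -0.005, 0.016]
contact_force: [0.4, 0.3, 0.6]
opening: 0.0919
```

```bash
python3 -m creep '[[[0,1.5,-8,0,0.3,0],[0,0,0,0,0,0]]]' 0 5;python3 -m creep '[[[0,0,0,0,0,0],[0,0,0,0,0,0],[0,0,0,0,0,0],[0,0,0,0,0,0]]]' 1 5;python3 -m creep '[[[0,0,0,0,0,0],[0,0,0,0,0,0],[0,0,0,0,0,0],[0,0,0,0,0,0]]]'
```

```text
time: 3.12
tool_pos: [0.6158, 0.0038, 0.2916]
tool_rot: [3.141, -0.0, 0.017]
contact_force: [-0.4, -0.0, -0.1]
opening: 0.0824
time: 3.45
tool_pos: [0.6159, 0.004, 0.2912]
tool_rot: [3.141, 0.0, 0.017]
contact_force: [0.8, 0.3, 0.2]
opening: 0.056
time: 3.78
tool_pos: [0.6159, 0.0039, 0.2915]
tool_rot: [3.141, -0.0, 0.017]
contact_force: [-0.7, 0.2, -0.7]
opening: 0.04
```

```bash
python3 -m creep '[[[0,0,0,0,0,0],[0,0,0,0,0,0],[0,0,0,0,0,0]]]' 1 20;python3 -m creep '[[[0,0,3,0,0,0],[0,0,3,0,0,0],[0,0,2,0,0,0],[0,0,0,0,0,0]]]';python3 -m creep '[[[0,0,0,0,0,0],[0,0,0,0,0,0]]]'
```

```text
time: 4.03
tool_pos: [0.6159, 0.0039, 0.2915]
tool_rot: [3.141, -0.0, 0.017]
contact_force: [0.4, 0.0, 0.2]
opening: 0.0396
time: 4.37
tool_pos: [0.6158, 0.0039, 0.2999]
tool_rot: [3.141, 0.001, 0.017]
contact_force: [0.6, 0.0, -1.3]
opening: 0.0398
time: 4.53
tool_pos: [0.6158, 0.0038, 0.3002]
tool_rot: [3.141, 0.0, 0.017]
contact_force: [-0.6, 0.1, -1.2]
opening: 0.0396
```

```bash
python3 -m creep '[[[-6,-0.2,0,0,0,0],[-6,-0.2,0,0,0,0],[-6,-0.2,0,0,0,0],[-5,0,0,0,0,0],[0,0,0,0,0,0]]]';python3 -m creep '[[[-2,0,0,0,0,0],[0,0,0,0,0,0]]]';python3 -m creep '[[[-2,0,0,0,0,0],[0,0,0,0,0,0]]]'
```

```text
time: 4.95
tool_pos: [0.5899, 0.0033, 0.2996]
tool_rot: [3.141, 0.002, 0.017]
contact_force: [-0.6, 1.0, -0.8]
opening: 0.0401
time: 5.12
tool_pos: [0.5872, 0.0032, 0.2999]
tool_rot: [3.141, 0.002, 0.017]
contact_force: [-0.3, -0.2, -2.0]
opening: 0.0399
time: 5.28
tool_pos: [0.5851, 0.0032, 0.3001]
tool_rot: [3.141, 0.001, 0.017]
contact_force: [0.2, 0.2, -1.1]
opening: 0.0396
```

```bash
for i in 1; do python3 -m creep '[[[-1.5,0,0,0,0,0],[0,0,0,0,0,0]]]';python3 -m creep '[[[-1.5,0,0,0,0,0],[0,0,0,0,0,0]]]'; done
```

```text
time: 5.45
tool_pos: [0.5837, 0.0032, 0.3001]
tool_rot: [3.141, 0.001, 0.017]
contact_force: [-0.6, -0.3, -0.7]
opening: 0.0402
time: 5.62
tool_pos: [0.5822, 0.0032, 0.3]
tool_rot: [3.141, 0.001, 0.017]
contact_force: [-0.1, 0.4, -1.4]
opening: 0.0398
```

```bash
python3 -m creep '[[[-1,0,0,0,0,0],[0,0,0,0,0,0]]]'
```

```text
time: 5.78
tool_pos: [0.5811, 0.0032, 0.2999]
tool_rot: [3.141, 0.001, 0.017]
contact_force: [0.3, -0.1, -1.3]
opening: 0.0399
```

```bash
python3 -m creep '[[[-1,0,0,0,0,0],[0,0,0,0,0,0]]]'
```

```text
time: 5.95
tool_pos: [0.58, 0.0032, 0.2999]
tool_rot: [3.141, 0.001, 0.017]
contact_force: [0.7, 0.1, -0.9]
opening: 0.0399
```

```bash
python3 -m creep '[[[-1,0,0,0,0,0],[0,0,0,0,0,0]]]'
```

```text
time: 6.12
tool_pos: [0.5791, 0.0032, 0.3]
tool_rot: [3.141, 0.0, 0.017]
contact_force: [0.6, -0.0, -0.6]
opening: 0.0399
```

```bash
python3 -m creep '[[[-1,0,0,0,0,0],[0,0,0,0,0,0]]]'
```

```text
time: 6.28
tool_pos: [0.5783, 0.0032, 0.3003]
tool_rot: [3.141, -0.001, 0.017]
contact_force: [0.5, -0.3, 0.2]
opening: 0.0394
```

```bash
python3 -m creep '[[[-1,0,0,0,0,0],[0,0,0,0,0,0]]]'
```

```text
time: 6.45
tool_pos: [0.5775, 0.0032, 0.3007]
tool_rot: [3.141, -0.003, 0.017]
contact_force: [0.3, -0.5, 0.1]
opening: 0.0398
```

Contact felt at TCP (0.579, z 0.300): the weight reading vanished and z rode up. I'll raise about 3 mm to the middle of the clearance and check that the weight comes back.

```bash
python3 -m creep '[[[0,0,2.8,0,0.1,0],[0,0,0,0,0,0],[0,0,0,0,0,0]]]'
```

```text
time: 6.7
tool_pos: [0.5771, 0.0032, 0.3035]
tool_rot: [3.141, 0.001, 0.017]
contact_force: [-0.1, -0.8, -1.0]
opening: 0.0398
```

```bash
python3 -m creep '[[[-2,-0.1,2,0,0,0],[0,0,0,0,0,0]]]'
```

```text
time: 6.87
tool_pos: [0.5748, 0.0031, 0.3055]
tool_rot: [3.141, 0.002, 0.017]
contact_force: [0.7, -0.6, -1.7]
opening: 0.0398
```

```bash
python3 -m creep '[[[-2,-0.1,2,0,0,0],[0,0,0,0,0,0]]]'
```

```text
time: 7.03
tool_pos: [0.5724, 0.003, 0.3076]
tool_rot: [3.141, 0.003, 0.017]
contact_force: [-0.6, -0.2, -1.1]
opening: 0.0396
```

```bash
python3 -m creep '[[[-2,0,3,0,-0.1,0],[-2,0,2.2,0,0,0],[0,0,0,0,0,0]]]'
```

```text
time: 7.28
tool_pos: [0.5679, 0.003, 0.3133]
tool_rot: [3.141, 0.001, 0.017]
contact_force: [0.2, 0.5, -0.7]
opening: 0.0395
```

```bash
python3 -m creep '[[[-2,-0.1,2.2,0,0,0],[-2,0,2.2,0,0,0],[0,0,0,0,0,0]]]'
```

```text
time: 7.53
tool_pos: [0.5634, 0.0029, 0.3184]
tool_rot: [3.141, 0.001, 0.017]
contact_force: [-0.1, 0.2, -0.8]
opening: 0.0398
```

```bash
python3 -m creep '[[[-2.2,0,1.7,0,0,0],[-2.2,0,1.9,0,0,0],[0,0,0,0,0,0]]]'
```

```text
time: 7.78
tool_pos: [0.5584, 0.0029, 0.3225]
tool_rot: [3.141, 0.001, 0.017]
contact_force: [-0.2, -0.4, -1.4]
opening: 0.0396
```

```bash
python3 -m creep '[[[-2,0,2.0,0,0,0],[-2,0,2,0,0,0],[0,0,0,0,0,0]]]'
```

```text
time: 8.03
tool_pos: [0.554, 0.0029, 0.3269]
tool_rot: [3.141, 0.001, 0.017]
contact_force: [0.0, -0.1, -2.4]
opening: 0.0401
```

```bash
python3 -m creep '[[[-2,0,2.0,0,0,0],[-2,0,2,0,0,0],[0,0,0,0,0,0]]]'
```

```text
time: 8.28
tool_pos: [0.5495, 0.0029, 0.3313]
tool_rot: [3.141, 0.001, 0.017]
contact_force: [-0.6, 1.2, -1.3]
opening: 0.0399
```

```bash
python3 -m creep '[[[-2.2,0,2.0,0,0,0],[-2.2,0,2,0,0,0],[-2.2,0,2,0,0,0],[0,0,0,0,0,0]]]'
```

```text
time: 8.62
tool_pos: [0.5422, 0.0029, 0.338]
tool_rot: [3.141, 0.001, 0.017]
contact_force: [0.8, -0.2, -1.3]
opening: 0.0395
```

```bash
python3 -m creep '[[[-6,0,1.5,0,0,0],[-8,0,3,0,0,0],[-8,0,0,0,0,0],[0,0,0,0,0,0]]]'
```

```text
time: 8.95
tool_pos: [0.5177, 0.003, 0.3429]
tool_rot: [3.141, 0.001, 0.017]
contact_force: [0.3, 0.0, -1.2]
opening: 0.0399
```

```bash
python3 -m creep '[[[0,0,16,0,0,0],[2,-8,16,0,0,-0.7],[4,-20,0,0,0,-0.7],[4,-20,0,0,0,0],[4,-20,0,0,0,0]]]'; python3 -m creep '[[[4,-20,0,0,0,0],[3,-20,0,0,0,0],[3,-20,0,0,0,0],[0,-12,0,0,0,0],[0,0,0,0,0,0]]]'; python3 -m creep '[[[0,0,0,0,0,0],[0,0,0,0,0,0]]]'
```

```text
time: 9.37
tool_pos: [0.5292, -0.0634, 0.3771]
tool_rot: [-3.141, 0.002, -0.003]
contact_force: [0.1, 0.7, -1.2]
opening: 0.04
time: 9.78
tool_pos: [0.5388, -0.1416, 0.3775]
tool_rot: [3.141, 0.0, -0.006]
contact_force: [0.1, -0.3, -0.8]
opening: 0.0402
time: 9.95
tool_pos: [0.5383, -0.1413, 0.3773]
tool_rot: [-3.141, 0.001, -0.007]
contact_force: [-0.2, -0.3, -0.7]
opening: 0.0401
```

```bash
python3 -m creep '[[[2,-7,-7,0,0,0],[0.3,-4,-7,0,0,0],[0,-1,-7,0,0,0],[0,0,0,0,0,0],[0,0,0,0,0,0]]]'; python3 - <<'E'
from h import *
for n in("side","top"): cv2.imwrite(f"pics/{n}2.png",viewer.read_camera(n))
a=cv2.resize(cv2.imread("pics/side2.png")[225:295,315:395],None,fx=7.5,fy=7.5,interpolation=cv2.INTER_CUBIC)
t=robot.observe()["tool_pos"];print(t)
b=a.copy();wire("side",b,[t[0]-.001,t[1],t[2]-.2315,-.007],(315,225),7.5)
cv2.imwrite("pics/c5.png",cv2.resize(np.hstack([a,b]),(800,350),interpolation=cv2.INTER_AREA))
E
```

```text
time: 10.37
tool_pos: [0.5405, -0.1509, 0.3536]
tool_rot: [-3.14, 0.002, -0.003]
contact_force: [0.5, -0.4, -0.5]
opening: 0.0399
[ 0.54053032 -0.15094807  0.35388172]
```

View pics/c5.png

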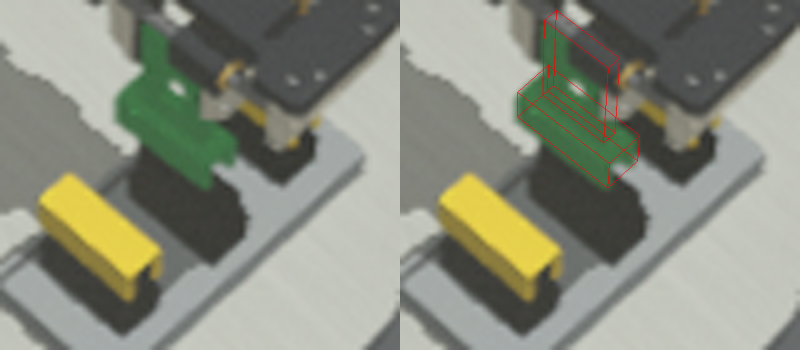

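```bash
python3 - <<'E'
from h import *
print(atz("top",*T(481,356.5),.077), atz("top",*T(481,353),.110))
E
python3 -m creep '[[[0,-3,-4,0,0,0],[0,0,-4,0,0,0],[0,0,0,0,0,0]]]'; python3 -m creep '[[[0,0,-2.5,0,0,0],[0,0,0,0,0,0]]]'
```

```text
[ 0.53834462 -0.15920826  0.077     ] [ 0.53915144 -0.1540464   0.11      ]
time: 10.72
tool_pos: [0.5407, -0.1539, 0.3459]
tool_rot: [-3.14, 0.0, -0.002]
contact_force: [-0.6, -0.2, -0.7]
opening: 0.0398
time: 10.88
tool_pos: [0.5407, -0.154, 0.343]
tool_rot: [-3.14, 0.001, -0.003]
contact_force: [0.4, -0.1, -0.4]
opening: 0.0398
```

```bash
python3 -m creep '[[[0,0,-2,0,0,0],[0,0,0,0,0,0]]]'
```

```text
time: 11.05
tool_pos: [0.5408, -0.154, 0.3409]
tool_rot: [-3.14, 0.0, -0.003]
contact_force: [0.0, 0.1, -1.4]
opening: 0.0395
```

```bash
python3 -m creep '[[[0,0,-2,0,0,0],[0,0,0,0,0,0]]]'
```

```text
time: 11.22
tool_pos: [0.5408, -0.154, 0.3388]
tool_rot: [-3.14, -0.0, -0.003]
contact_force: [-0.2, 0.1, -0.1]
opening: 0.0399
```

```bash
python3 -m creep '[[[-0.7,0,-2,0,0,0],[0,0,0,0,0,0]]]'
```

```text
time: 11.38
tool_pos: [0.5403, -0.154, 0.3369]
tool_rot: [-3.141, -0.002, -0.003]
contact_force: [1.2, 1.0, -1.0]
opening: 0.0397
```

```bash
python3 -m creep '[[[0,0,-2,0,0,0],[0,0,0,0,0,0]]]'
```

```text
time: 11.55
tool_pos: [0.5403, -0.154, 0.3348]
tool_rot: [-3.141, -0.002, -0.003]
contact_force: [0.1, 0.0, -0.9]
opening: 0.0399
```

```bash
python3 -m creep '[[[0,0,-2,0,0,0],[0,0,0,0,0,0]]]'
```

```text
time: 11.72
tool_pos: [0.5403, -0.154, 0.3326]
tool_rot: [-3.141, -0.002, -0.003]
contact_force: [0.6, -0.6, -1.1]
opening: 0.0402
```

```bash
python3 -m creep '[[[0,0,-2,0,0,0],[0,0,0,0,0,0]]]'
```

```text
time: 11.88
tool_pos: [0.5403, -0.154, 0.3303]
tool_rot: [-3.141, -0.002, -0.003]
contact_force: [0.5, 0.1, -1.3]
opening: 0.04
```

```bash
python3 -m creep '[[[0,0,-1.5,0,0,0],[0,0,0,0,0,0]]]'
```

```text
time: 12.05
tool_pos: [0.5403, -0.154, 0.3287]
tool_rot: [-3.141, -0.002, -0.003]
contact_force: [-0.4, 0.2, -0.6]
opening: 0.0397
```

```bash
python3 -m creep '[[[0,0,-1.5,0,0,0],[0,0,0,0,0,0]]]'
```

```text
time: 12.22
tool_pos: [0.5405, -0.1539, 0.3289]
tool_rot: [3.142, -0.004, -0.003]
contact_force: [0.2, -1.0, -1.1]
opening: 0.0397
```

```bash
python3 -m creep '[[[0,0,-1.3,0,0,0],[0,0,0,0,0,0]]]'
```

```text
time: 12.38
tool_pos: [0.5406, -0.1539, 0.3286]
tool_rot: [3.141, -0.006, -0.002]
contact_force: [-0.4, 0.2, -1.6]
opening: 0.0399
```

```bash
python3 -m creep '[[[0,0,-1,0,0,0],[0,0,0,0,0,0]]]'
```

```text
time: 12.55
tool_pos: [0.5407, -0.1538, 0.3286]
tool_rot: [3.14, -0.007, -0.002]
contact_force: [-1.0, -0.4, -1.2]
opening: 0.0398
```

```bash
python3 -m creep '[[[0,0,-1,0,0,0],[0,0,0,0,0,0]]]'
```

```text
time: 12.72
tool_pos: [0.5407, -0.1538, 0.3286]
tool_rot: [3.14, -0.008, -0.002]
contact_force: [0.2, -0.7, -1.1]
opening: 0.0394
```

```bash
python3 - <<'E'
from h import *
s=robot.observe()
for k in s:print(k,np.round(s[k],4))
cv2.imwrite("pics/side3.png",viewer.read_camera("side"))
cv2.imwrite("pics/c6.png",cv2.resize(cv2.imread("pics/side3.png")[215:295,305:405],None,fx=7.5,fy=7.5,interpolation=cv2.INTER_CUBIC))
E
```

```text
time 12.7167
qpos [-0.4138  0.4768  1.5348  0.002   1.1218  1.1584]
qvel [-0.0008 -0.0001 -0.0011  0.0028 -0.     -0.0004]
joint_efforts [ 3.71000e-02 -4.91750e+01 -2.32805e+01  7.91000e-02 -4.07000e-02
  1.20000e-03]
tool_pos [ 0.5407 -0.1538  0.3286]
tool_rot [ 3.14e+00 -8.20e-03 -2.30e-03]
contact_force [ 0.242  -0.6708 -1.1436]
torque [-0.0292 -0.0485  0.0112]
opening 0.0394
```

View pics/c6.png

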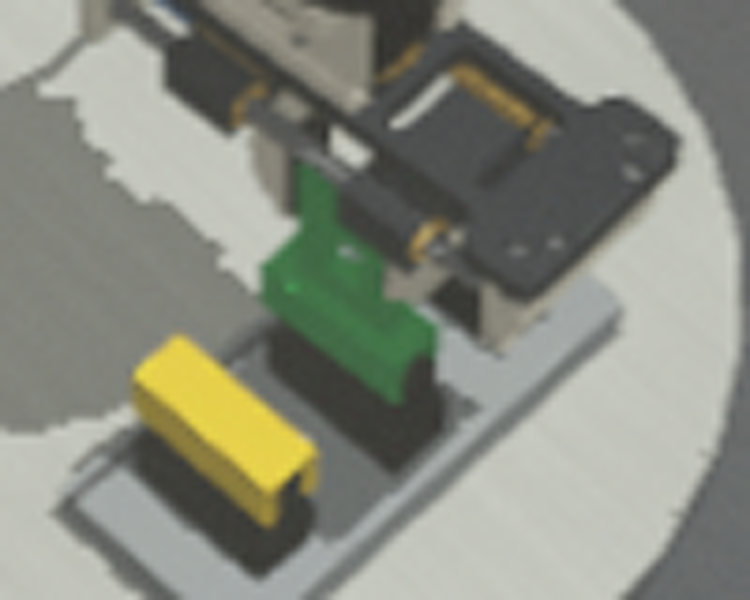

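The protector straddles the punch, with the dark punch end visible in its slot at (415,370), level with the blade. The arm stopped at z=0.3286. I'll press once without a relaxing row to read the contact force.

```bash
python3 -m creep '[[[0,0,-1.5,0,0.4,0]]]'; python3 -m creep '[[[0,0,-2,0,0,0]]]'
```

```text
time: 12.85
tool_pos: [0.5414, -0.1537, 0.3284]
tool_rot: [3.14, -0.005, -0.003]
contact_force: [1.4, 3.8, 17.3]
opening: 0.0396
time: 12.93
tool_pos: [0.5418, -0.1536, 0.3283]
tool_rot: [3.139, -0.008, -0.003]
contact_force: [-4.0, 2.6, 18.1]
opening: 0.0394
```

```bash
python3 -m creep '[[[0,0,0,0,0.3,0],[0,0,0,0,0,0]]]'; python3 - <<'E'
from h import *
for n,(u,v) in dict(L=(601,124),R=(688,188)).items():
    o,d=ray("side",*S2(u,v));p=o+d*(.5395-o[0])/d[0];print(n,p)
s=cv2.imread("pics/side3.png")[235:285,330:380];s=cv2.resize(s,None,fx=8,fy=8,interpolation=cv2.INTER_CUBIC)
g=s.copy()
t=robot.observe()["tool_pos"];print(t)
wire("side",g,[t[0]-.001,t[1],t[2]-.2315,0],(330,235),8)
p=cv2.resize(cv2.imread("pics/side0.png")[235:285,330:380],None,fx=8,fy=8,interpolation=cv2.INTER_CUBIC)
for z0,c in((.045,(0,0,255)),(.050,(255,0,255))):
    for h,w in((65,3),(32,13)):
        q=((proj("side",np.array([[.5395+a*w/1e3,-.154+b*.03,z0+h/1e3] for a,b in((-1,1),(-1,-1),(1,-1),(1,1))])-(330,235)+.5)*8-.5).astype(np.int32)if 0 else None
        P=np.array([[.5395+a*w/1e3,-.154+b*.03,z0+h/1e3] for a,b in((-1,1),(-1,-1),(1,-1),(1,1))])
        q=((proj("side",P)-[330,235]+.5)*8-.5).round().astype(np.int32)
        cv2.polylines(p,[q],True,c,1)
        
cv2.imwrite("pics/c7.png",np.hstack([g,p]))
E
```

```text
time: 13.1
tool_pos: [0.5419, -0.1535, 0.3286]
tool_rot: [3.139, -0.003, -0.002]
contact_force: [-0.1, 0.2, -1.8]
opening: 0.0398  File "<stdin>", line 11
    q=((proj("side",np.array([[.5395+a*w/1e3,-.154+b*.03,z0+h/1e3] for a,b in((-1,1),(-1,-1),(1,-1),(1,1))])-(330,235)+.5)*8-.5).astype(np.int32)if 0 else None
      ^
SyntaxError: '(' was never closed
```

```bash
python3 - <<'E'
from h import *
for n,(u,v) in dict(L=(601,124),R=(688,188)).items():
    o,d=ray("side",*S2(u,v));p=o+d*(.5395-o[0])/d[0];print(n,p)
K=lambda f:cv2.resize(cv2.imread(f)[235:285,330:380],None,fx=8,fy=8,interpolation=cv2.INTER_CUBIC)
g=K("pics/side3.png");p=K("pics/side0.png")
t=np.array([.5407,-.1538,.3286])
wire("side",g,[t[0]-.001,t[1],t[2]-.2315,0],np.array([330,235]),8)
for z0,c in((.045,(0,0,255)),(.050,(255,0,255))):
    for h,w in((65,3),(32,13)):
        P=np.array([[.5395+a*w/1e3,-.154+b*.03,z0+h/1e3] for a,b in((-1,1),(-1,-1),(1,-1),(1,1))])
        q=((proj("side",P)-[330,235]+.5)*8-.5).round().astype(np.int32)
        cv2.polylines(p,[q],True,c,1)
cv2.imwrite("pics/c7.png",np.hstack([g,p]))
E
```

```text
L [ 0.5395     -0.13382675  0.11751799]
R [ 0.5395     -0.19091032  0.12051342]
```

View pics/c7.png

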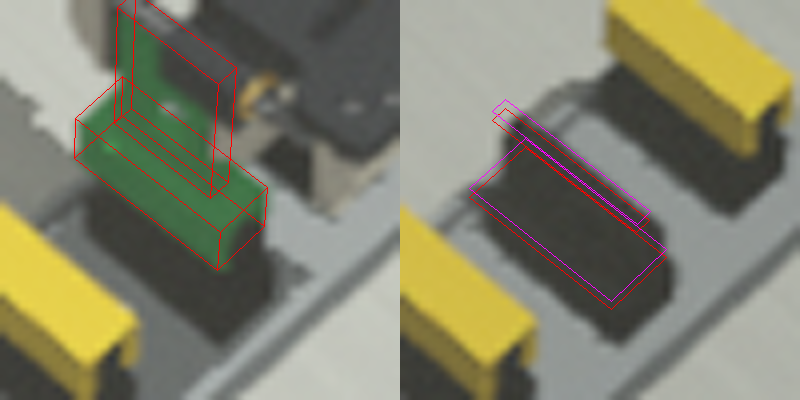

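```bash
python3 - <<'E'
from h import *
K=lambda u,v:(330+(u+.5)/8-.5,235+(v+.5)/8-.5)
for u,v in((219,345),(272,300),(85,225)):print(atz("side",*K(u,v),.062))
print("chan front-right foot",atz("side",*K(219,269),.0971), "front-left", atz("side",*K(75,155),.0971))
for u,v in((577,333),(735,183),(662,263)):print("cap body",atz("side",*S2(u,v),.062))
# seat corner check top/side
print(atz("side",*S2(760,155),.062))
E
```

```text
[ 0.52568993 -0.18886408  0.062     ]
[ 0.54940516 -0.19020661  0.062     ]
[ 0.52925474 -0.12840916  0.062     ]
chan front-right foot [ 0.5294257  -0.18390046  0.0971    ] front-left [ 0.52959131 -0.12336953  0.0971    ]
cap body [ 0.46850954 -0.18389849  0.062     ]
cap body [ 0.58792753 -0.18399724  0.062     ]
cap body [ 0.52684878 -0.18804774  0.062     ]
[ 0.60979203 -0.18232757  0.062     ]
```

The body corners on the seat top show the bare punch centred near y=-0.1585, about 4–5 mm further along -y than the caps suggested. The contact height (underside 0.097) fits the roof on the tip if the punch origin is at z≈0.050. I'll raise 1.5 mm, shift y, then feel both slot walls to centre x.

```bash
python3 -m creep '[[[0,0,1.5,0,0.1,0],[0,0,0,0,0,0]]]'; python3 -m creep '[[[-0.7,-2.5,0,0.1,0,-0.2],[0,-2,0,0,0,0],[0,0,0,0,0,0]]]'; python3 -m creep '[[[-1,0,0,0,0,0]]]'; python3 -m creep '[[[-0.8,0,0,0,0,0]]]'
```

```text
time: 13.27
tool_pos: [0.5417, -0.1536, 0.3292]
tool_rot: [3.139, 0.001, -0.002]
contact_force: [0.3, -0.2, -0.4]
opening: 0.0399
time: 13.52
tool_pos: [0.5415, -0.1582, 0.3284]
tool_rot: [-3.141, -0.0, -0.006]
contact_force: [1.0, 0.4, 2.0]
opening: 0.0397
time: 13.6
tool_pos: [0.5407, -0.1583, 0.3284]
tool_rot: [-3.141, -0.001, -0.007]
contact_force: [5.0, 3.0, -1.3]
opening: 0.0398
time: 13.68
tool_pos: [0.5403, -0.1584, 0.3284]
tool_rot: [-3.141, -0.003, -0.007]
contact_force: [4.4, 1.1, -2.2]
opening: 0.0396
```

```bash
python3 -m creep '[[[0,0,2,0,0,0],[0,0,0,0,0,0]]]';  python3 -m creep '[[[-0.6,0,0,0,0,0]]]';  python3 -m creep '[[[-0.8,0,0,0,0,0]]]';python3 -m creep '[[[-0.8,0,0,0,0,0]]]'
```

```text
time: 13.85
tool_pos: [0.5403, -0.1585, 0.3303]
tool_rot: [-3.141, -0.003, -0.007]
contact_force: [1.1, 0.4, 0.6]
opening: 0.0396
time: 13.93
tool_pos: [0.5399, -0.1585, 0.3304]
tool_rot: [-3.141, -0.004, -0.007]
contact_force: [3.5, 0.5, -3.4]
opening: 0.0399
time: 14.02
tool_pos: [0.5392, -0.1584, 0.3304]
tool_rot: [-3.141, -0.005, -0.008]
contact_force: [4.5, 1.2, -3.0]
opening: 0.0399
time: 14.1
tool_pos: [0.5385, -0.1584, 0.3304]
tool_rot: [-3.141, -0.006, -0.008]
contact_force: [3.6, 0.6, -2.7]
opening: 0.0395
```

```bash
for i in 1; do python3 -m creep '[[[0.8,0,0,0,0,0]]]';  python3 -m creep '[[[0.8,0,0,0,0.1,0]]]';  python3 -m creep '[[[0.8,0,0,0,0.1,0]]]';python3 -m creep '[[[0.8,0,0,0,0,0]]]';python3 -m creep '[[[0.8,0,0,0,0,0]]]'; done
```

```text
time: 14.18
tool_pos: [0.5391, -0.1584, 0.3303]
tool_rot: [-3.141, -0.005, -0.007]
contact_force: [0.1, 0.4, -1.3]
opening: 0.0398
time: 14.27
tool_pos: [0.5396, -0.1584, 0.3304]
tool_rot: [-3.141, -0.002, -0.007]
contact_force: [1.1, 0.4, -0.4]
opening: 0.0401
time: 14.35
tool_pos: [0.5403, -0.1584, 0.3304]
tool_rot: [-3.141, 0.001, -0.007]
contact_force: [1.2, 0.2, -1.7]
opening: 0.04
time: 14.43
tool_pos: [0.5408, -0.1585, 0.3303]
tool_rot: [-3.141, 0.002, -0.007]
contact_force: [-1.4, -0.3, -1.3]
opening: 0.0396
time: 14.52
tool_pos: [0.5414, -0.1585, 0.3302]
tool_rot: [-3.141, 0.004, -0.007]
contact_force: [-0.1, -0.2, -1.3]
opening: 0.0395
```

```bash
for i in 1; do python3 -m creep '[[[0.8,0,0,0,-0.1,0]]]';  python3 -m creep '[[[0.8,0,0,0,-0.2,0]]]';  python3 -m creep '[[[0.8,0,0,0,-0.1,0]]]';python3 -m creep '[[[0.8,0,0,0,0,0]]]';done
```

```text
time: 14.6
tool_pos: [0.542, -0.1586, 0.33]
tool_rot: [-3.141, 0.003, -0.007]
contact_force: [0.5, -0.2, -1.6]
opening: 0.04
time: 14.68
tool_pos: [0.5428, -0.1586, 0.3298]
tool_rot: [-3.141, 0.0, -0.007]
contact_force: [0.2, 0.5, -1.8]
opening: 0.0398
time: 14.77
tool_pos: [0.5433, -0.1586, 0.3297]
tool_rot: [-3.141, 0.0, -0.007]
contact_force: [-2.4, -0.6, 0.7]
opening: 0.04
time: 14.85
tool_pos: [0.5437, -0.1587, 0.3295]
tool_rot: [-3.141, 0.002, -0.007]
contact_force: [-3.3, 1.0, 0.4]
opening: 0.0397
```

```bash
python3 -m creep '[[[0.8,0,0,0,0,0]]]';python3 -m creep '[[[0.8,0,0,0,0,0]]]'
```

```text
time: 14.93
tool_pos: [0.5442, -0.1586, 0.3294]
tool_rot: [-3.14, 0.004, -0.007]
contact_force: [-2.6, -0.0, 1.0]
opening: 0.0398
time: 15.02
tool_pos: [0.5446, -0.1587, 0.3293]
tool_rot: [-3.14, 0.005, -0.007]
contact_force: [-4.4, 0.0, 1.3]
opening: 0.0399
```

```bash
python3 -m creep '[[[-1.2,0,0,0,-0.3,0],[-1.2,0,0,0,0,0],[0,0,0,0,0,0]]]'; python3 -m creep '[[[0,0,-0.7,0,0,0],[0,0,0,0,0,0]]]' 1 6;  python3 -m creep '[[[0,0,-0.5,0,0,0]]]'; python3 -m creep '[[[0,0,-0.5,0,0,0],[0,0,0,0,0,0]]]' 1 3; python3 - <<'E'
from h import *
cv2.imwrite("pics/side4.png",viewer.read_camera("side"))
g=cv2.resize(cv2.imread("pics/side4.png")[228:288,325:385],None,fx=9,fy=9,interpolation=cv2.INTER_CUBIC)
cv2.imwrite("pics/c8.png",g);t=robot.observe()["tool_pos"];print(t)
E
```

```text
time: 15.27
tool_pos: [0.5425, -0.1587, 0.3293]
tool_rot: [-3.14, -0.002, -0.007]
contact_force: [-0.3, 0.7, -1.4]
opening: 0.0399
time: 15.43
tool_pos: [0.5426, -0.1587, 0.3286]
tool_rot: [-3.14, -0.003, -0.007]
contact_force: [-1.6, -0.1, -2.1]
opening: 0.0398
time: 15.52
tool_pos: [0.5427, -0.1587, 0.3283]
tool_rot: [-3.14, -0.004, -0.007]
contact_force: [-0.7, 1.7, 4.9]
opening: 0.0401
time: 15.68
tool_pos: [0.5431, -0.1586, 0.3283]
tool_rot: [-3.141, -0.006, -0.007]
contact_force: [-0.8, -0.7, -1.5]
opening: 0.04
[ 0.54304805 -0.15859972  0.32823803]
```

View pics/c8.png

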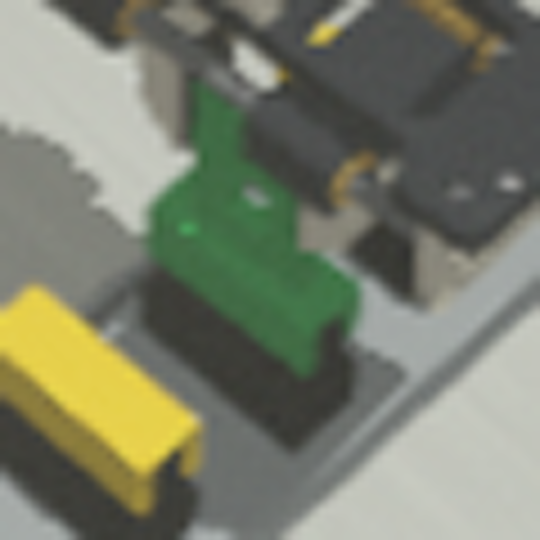

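The protector sits low on the punch with its ends in line with the punch body, at (300,375) and (310,440). I'll open slightly, then fully, and retreat straight up.

```bash
python3 -m creep '[[[0,0,0,0,0,0],[0,0,0,0,0,0],[0,0,0,0,0,0],[0,0,0,0,0,0]]]' -0.1; python3 - <<'E'
from h import *
cv2.imwrite("pics/side5.png",viewer.read_camera("side"))
K=lambda f:cv2.resize(cv2.imread(f)[228:288,325:385],None,fx=6.6,fy=6.6,interpolation=cv2.INTER_CUBIC)
g=K("pics/side5.png")
w=g.copy();wire("side",w,[.541,-.1587,.097,0],np.array([325,228]),6.6)
cv2.imwrite("pics/c9.png",np.hstack([g,w]))
E
```

```text
time: 16.07
tool_pos: [0.5434, -0.1587, 0.3283]
tool_rot: [-3.141, -0.007, -0.007]
contact_force: [0.1, -1.0, -0.2]
opening: 0.05
```

View pics/c9.png

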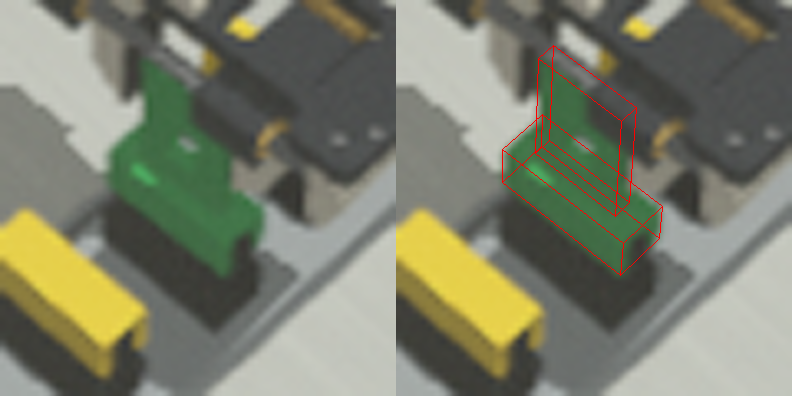

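Released, the protector stays put and upright and matches the wireframe at a 0.097 underside. Open fully and rise.

```bash
python3 -m creep '[[[0,0,0,0,0,0],[0,0,0,0,0,0],[0,0,0,0,0,0],[0,0,0,0,0,0],[0,0,0,0,0,0]]]' -0.8; python3 -m creep '[[[0,0,8,0,0,0],[0,0,12,0,0,0],[0,0,20,0,0,0],[0,0,30,0,0,0],[0,0,30,0,0,0]]]'; python3 -m creep '[[[-15,-30,20,0,0,0],[-15,-35,10,0,0,0],[-15,-35,0,0,0,0],[-15,-35,0,0,0,0],[-15,-35,0,0,0,0]]]'; python3 -m creep '[[[-20,-35,0,0,0,0],[-20,-35,0,0,0,0],[-20,-35,0,0,0,0],[-15,-20,0,0,0,0],[0,0,0,0,0,0]]]'; python3 - <<'E'
from h import *
for n in("side","top"):cv2.imwrite(f"pics/{n}6.png",viewer.read_camera(n))
a=cv2.resize(cv2.imread("pics/side6.png")[225:290,315:385],None,fx=5.7,fy=5.7,interpolation=cv2.INTER_CUBIC)
b=cv2.resize(cv2.imread("pics/top6.png")[195:260,345:415],None,fx=5.7,fy=5.7,interpolation=cv2.INTER_CUBIC)
wire("top",b,[.541,-.1587,.097,0],np.array([345,195]),5.7)
cv2.imwrite("pics/c10.png",np.hstack([a,b]))
E
```

```text
time: 16.53
tool_pos: [0.5435, -0.1588, 0.3284]
tool_rot: [-3.141, -0.007, -0.007]
contact_force: [-1.1, 0.1, 0.2]
opening: 0.0793
time: 16.95
tool_pos: [0.5419, -0.1582, 0.4266]
tool_rot: [-3.135, 0.007, -0.007]
contact_force: [0.9, -0.5, -0.6]
opening: 0.0825
time: 17.37
tool_pos: [0.4662, -0.3261, 0.4713]
tool_rot: [3.139, -0.011, 0.007]
contact_force: [1.4, -0.5, -0.4]
opening: 0.0826
time: 17.78
tool_pos: [0.3828, -0.4611, 0.4751]
tool_rot: [3.134, -0.012, 0.002]
contact_force: [0.4, 1.5, 0.3]
opening: 0.0824
```

View pics/c10.png

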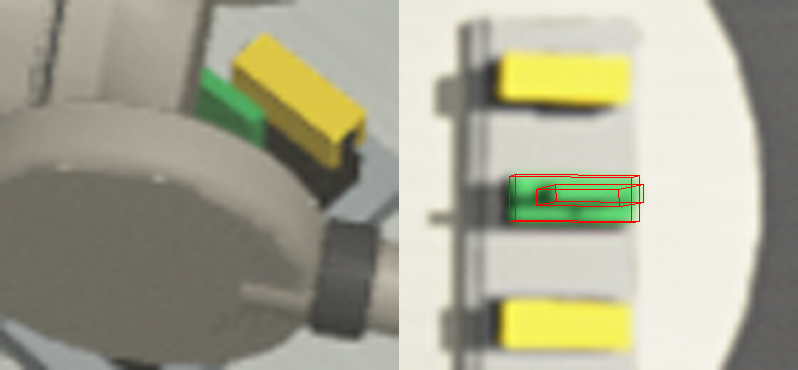

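```bash
python3 -c "
from cell import robot
print(robot.hand_in())"
```

```text
the job is handed in; nothing more can be done
None
```

The green protector is off the display peg and over the tip of the bare black punch, and the job was handed in at about 18 s. No verdict is reported, so the result rests on my own checks.

**Off the peg:** I found the bend by feel at about x = 0.58 m and followed the 45° slope in its clearance. The wrist reading there stayed within about 2.5 N, weight included.

**On the punch:**
- I felt both slot walls, at roughly TCP x = 0.5385 and 0.543 m, to centre the part.
- I pressed it down lightly, released it and drew the arm away.
- The highest wrist reading was about 18 N, when I pressed on the punch to test the contact. The limit is 25 N.

**Last checks:** after release, the side view showed it upright on the punch. In the final top view it was straight, within 1–2 mm of the expected position.

**Disagreements:**
- **Punch position:** its estimate along y ranged from -0.154 m (from the caps) to about -0.162 m. I placed for -0.1585 m, which is within tolerance of all of them.
- **Punch height:** the caps suggested an origin at z = 0.045 m, but the contact suggested 0.050 m. I took the contact as the roof resting on the tip, because the side view of the bare tip agreed with it.
- **Final side view:** the arm partly hid the protector, so the final upright check rests mainly on the top view and the picture taken just after release.

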